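Spin the candle turntable and brake it on the pointer

TASK

Flick the turntable by its peg so that it spins freely, with the candle jar riding on it, and let it turn at least one full turn (either way round). Before it runs down by itself, brake it with a fingertip on the disc so that it stops with the peg in line with the brass pointer (a small nudge to line it up is fine, but do not stop it elsewhere and push it round), and finish while still pressing the fingertip on the disc to hold it there. Grasp and lift nothing, and leave the jar and everything else standing where it is.

Things in the scene. Friction and masses are not known exactly. Their poses are not given: they have to be found in the camera images.
- wheel (a joint): the turntable's rotation about its vertical axis, rad: 0 at the start, growing anticlockwise seen from above, without stops and counting on past full turns. It runs freely on a bearing: left alone at 2 rad/s it loses 0.15 to 0.3 rad/s each second, and turns about 8 to 14 rad before it stops
- platter: the turntable's aluminium disc, 280 mm across, 20 mm thick; origin on the axis 26 mm below the upper face, z up, x from the axis to the peg; turns with the wheel. Its upper face is flat and bare apart from the jar in the middle and the peg, so from 90 to 140 mm from the axis there is a clear ring to brake on; the edge may be touched too. About 0.01 to 0.02 kg m2 of inertia: a few newtons of fingertip pressure stop it almost at once
- wheel_top (a point): point on the axis at the disc's upper face (96 mm above the table)
- peg (a point): dark steel peg standing up from the disc, 12 mm thick with an 18 mm ball on top, 39 mm tall in all, 80 mm from the axis; this point is on its centre line, 15 mm above the disc's upper face
- mark (a point): where the peg's centre line must stop: the point 80 mm from the axis straight in front of the pointer's nib, 15 mm above the disc's upper face; fixed during a run, anywhere round the disc
- pointer: fixed brass pointer: a post 14 x 20 mm that stands beside the disc on a foot 36 x 50 mm and carries a nib over the rim, pointing at the axis. Origin on the turntable's axis at board height (6 mm above the table), x towards the post; along x the nib's tip is at 136 mm and the post at 171 to 185 mm; its top is 110 mm above the board, 20 mm above the disc
- jar_center (a point): centre of an amber glass candle jar, 64 mm across, 50 mm tall, standing loose in the middle of the disc and turning with it
- board: cork board 460 x 580 x 6 mm under the turntable, fixed; origin at the centre of its underside
- glaze_jar: bystander, loose, to be left alone: screw-top glass jar, 60 mm across, 85 mm tall; origin at the centre of its underside; on the cork board
- spool: bystander, loose, to be left alone: wooden spool, 60 mm across, 60 mm tall; origin at the centre of its underside; on the cork board
- candlestick: bystander, loose, to be left alone: brass candlestick, foot 68 mm across, 75 mm tall; origin at the centre of its underside; on the cork board
- cup: bystander, loose, to be left alone: white ceramic cup, 66 mm across, 60 mm tall; origin at the centre of its underside; on the cork board
- brush: bystander, loose, to be left alone: flat brush, 170 mm long, lying; origin at the centre of its underside; on the cork board
- spatula: bystander, loose, to be left alone: spatula, 200 mm long, lying on the table; origin at the centre of its underside
- weight: bystander, loose, to be left alone: brass weight, 48 mm across, 54 mm tall; origin at the centre of its underside
Mind the look-alikes: they are no part of the job. What is shaped like the part that bears jar_center but green, purple or turquoise is not meant.

How it is judged:
By the outcome, as a careful person would: the job done as asked, in the order asked, and still so for the second after the job is handed in, while the arm keeps its last pose, push and grip.
It also fails if it takes over 56 s, if anything falls off the work surface, if the arm or the gripper's body presses on something with over 40 N, if the wrist force passes 120 N, or if a joint passes its speed limit or range.

ROBOT

A 7-joint arm with a two-finger parallel gripper is mounted at the origin on the work surface. World frame = base frame: x ahead of the robot, y to its left, z up, the work surface at z = 0. Lengths are in mm, angles in rad, forces in N, time in s.
With the tool pointing down it reaches from about 400 to 875 mm from the base axis. Payload 4.4 kg.
Tool frame: the origin (TCP) lies at the very end of the fingers, on their centre line; the grasp point (between the pads) lies 19 mm behind it; y points along the fingers, z is the direction in which the jaws open and shut, and the axes are right-handed (so a half turn about y gives the same grasp; the last joint's range is limited). The gripper opens to 85 mm and grips with 20 to 120 N. Pads are 22 mm wide; open, the fingers measure 114 mm over their backs; the gripper's body (76 mm by 85 mm) begins 54 mm behind the grasp point. The pads swing forward as they close: fully open they stand 13 mm farther back than shut.
Start: joints at [-1.218, 0.628, 0.038, 1.517, -0.027, 0.996, -0.02], TCP at [264.31, 593.85, 231.313] pointing down, gripper open.
Joint ranges: [-3.06, 3.06], [-0.37, 2.12], [-1.25, 1.32], [0.18, 2.47], [-1.1, 4.24], [0.23, 1.98], [-2.94, 2.94]. Speed limits (rad/s): [2.57, 2.57, 3.14, 3.14, 3.14, 3.14, 3.14].

INTERFACE

Orientations are given as [roll, pitch, yaw] about the fixed x, y, z axes, in that order (R = Rz(yaw) Ry(pitch) Rx(roll)).
In Python, from cell import read_state, get_image, finish_job gives the robot as it stands. The module is installed in compiled form; this text tells all that it offers.
- The arm moves only by the tool servo_tool, never from a script. Its argument "increments" is a list of rows, each an object of numbers: "dx", "dy", "dz": the shift along the world's x, y, z in cm; "ax", "ay", "az": the turn, a rotation vector about the world's x, y, z in rad; "claw": the closure, from -1 (fully open) to 1 (shut). A call has 1 to 8 rows; each row is the pose to reach, as a shift and turn from the pose commanded when the call began; what a row does not reach only later rows make up. A row lasts 1/12 s, in which the tool goes at most 41.7 mm and 7.16 degrees, less where a joint would pass 70% of its speed; a pose out of reach is approached as far as the arm can. A call with a gripper value outside its range is refused whole. The fingers move at their own pace and stop on an object; the grip force is fixed at half the most. Time passes only in rows, so rows that repeat a pose let the fingers close. It gives the time, the measured TCP pose, the force and the opening at its end, in the units of the state.
- read_state(): the state, without advancing time (a new reading comes with each control period).
- get_image(name): name is "scene" or "top"; returns a dict with "color" (400x640x3 uint8, red, green, blue), "fov_y" (degrees; the focal length in pixels is half the picture's height over the tangent of half this angle, whatever the lens; pixels are square), "cx", "cy" (the principal point, pixels), "k1" (the pictures are not rectified: a ray, as slopes to the right and down, at radius r is drawn at 1 + k1 r^2 times it, then the intrinsics apply), "R" (3x3) and "t" (3): a world point X has camera coordinates R X + t. Camera axes: x right, y down, z forward; pixel columns grow to the right and rows downward; lengths in mm; the calibration is good to about 2 mm. A picture is of the moment at which its call begins. There is no depth.
- finish_job(): hands the job in, once; it reports no verdict.
The state is a dict: "clock": time; "qpos": joint angles; "qd": joint speeds; "tau": joint torques, N m; "eef_pos": TCP position; "tool_rot": TCP orientation; "force": force on the tool from outside, world axes, zero at the start; "torque": the same for the moment, N m; "width": finger opening in mm.
Only numpy, scipy, OpenCV 4.12 (cv2) and the standard library are available. Lean on these libraries where they do the work, as an engineer would, in place of code of your own. Each camera call takes 0.05 s, during which the arm holds its last target.

## Working session

There is one attempt and no reset: what is moved stays moved. The work goes in short steps, Python scripts to look and compute and a tool call to move; the robot and the scene stay as the last step left them, time stands still between calls to the robot, and variables do not carry over. Pictures are saved under pics/ and viewed, and the job is handed in when it is done.

Besides the shell and the picture viewer there is one more tool, called as name(argument=value, ...), one argument or row to a line, values as JSON. servo_tool: Moves the arm, as the interface text tells. Its arguments: {"type":"object","properties":{"increments":{"type":"array","items":{"type":"object","properties":{"dx":{"type":"number"},"dy":{"type":"number"},"dz":{"type":"number"},"ax":{"type":"number"},"ay":{"type":"number"},"az":{"type":"number"},"claw":{"type":"number"}}}}},"required":["increments"]}

```bash
mkdir -p pics
cat > h.py <<'E'
import numpy as np, cv2
from cell import read_state, get_image, finish_job
def snap(name,fn):
    im=get_image(name); cv2.imwrite('pics/'+fn,cv2.cvtColor(im['color'],cv2.COLOR_RGB2BGR)); return im
def f(im): return 200/np.tan(np.radians(im['fov_y'])/2)
def ray(im,u,v):
    F=f(im); K=np.array([[F,0,im['cx']],[0,F,im['cy']],[0,0,1.]])
    p=cv2.undistortPoints(np.array([[[u,v]]],float),K,np.array([im['k1'],0,0,0,0.]))[0,0]
    R=np.array(im['R']);t=np.array(im['t']); return -R.T@t, R.T@np.array([p[0],p[1],1.])
def onz(im,u,v,z):
    c,d=ray(im,u,v); return c+d*(z-c[2])/d[2]
def proj(im,X):
    R=np.array(im['R']);t=np.array(im['t']);c=R@np.array(X,float)+t;a=c[:2]/c[2];a=a*(1+im['k1']*(a@a));return a*f(im)+[im['cx'],im['cy']]
E
python3 - <<'E'
from h import *
for n in('scene','top'):
    im=snap(n,n+'0.png'); print(n,im['fov_y'],im['k1'],-np.array(im['R']).T@np.array(im['t']))
print(read_state())
E
```

```text
scene 47.04931559716451 -0.039198417819478075 [1845.54224682  721.82835239 1192.46745573]
top 45.44140613739479 -0.00017819915555595278 [ 277.43760929  -32.24494883 1627.5218691 ]
{'clock': 0.1, 'qpos': array([-1.21779154,  0.62924109,  0.03843375,  1.51828673, -0.0269821 ,
        0.99629452, -0.0200103 ]), 'qd': array([-1.66484198e-03, -1.86014484e-03,  9.49526268e-04, -2.54830661e-03,
       -9.31674396e-04,  4.26919526e-05, -3.92524317e-05]), 'tau': array([ 2.56159386e-03, -5.64524245e+01,  1.23035196e+00, -1.93974030e+01,
        1.12724619e-02,  5.43247297e-03, -1.87542803e-06]), 'eef_pos': array([264.07521631, 593.31834607, 230.48298999]), 'tool_rot': array([-1.57250815e+00, -2.55536476e-05, -4.18796851e-01]), 'force': array([-0.0097832 ,  0.07090731,  0.07167378]), 'torque': array([0.01717363, 0.02245713, 0.04683002]), 'width': 85.4002087877076}
```

View pics/scene0.png

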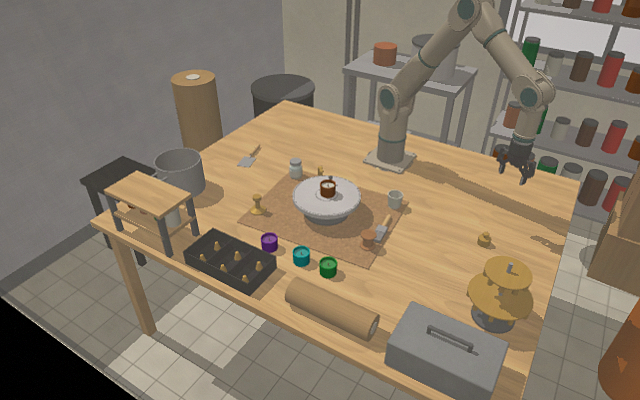

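View pics/top0.png

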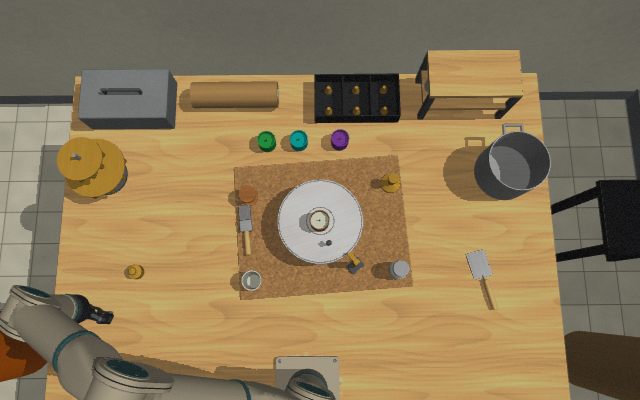

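Run:
```python
from h import *
t=cv2.imread('pics/top0.png'); cv2.imwrite('pics/topc.png',cv2.resize(t[150:305,225:420],None,fx=4,fy=4,interpolation=cv2.INTER_CUBIC)[:600,:780])
s=cv2.imread('pics/scene0.png'); cv2.imwrite('pics/scc.png',cv2.resize(s[150:280,235:425],None,fx=4,fy=4,interpolation=cv2.INTER_CUBIC))
```

```text
(no output)
```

View pics/topc.png

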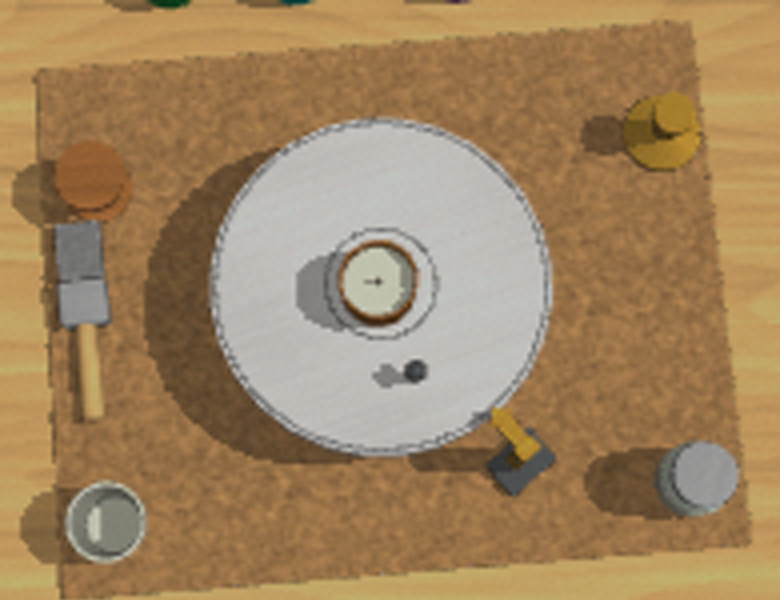

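View pics/scc.png

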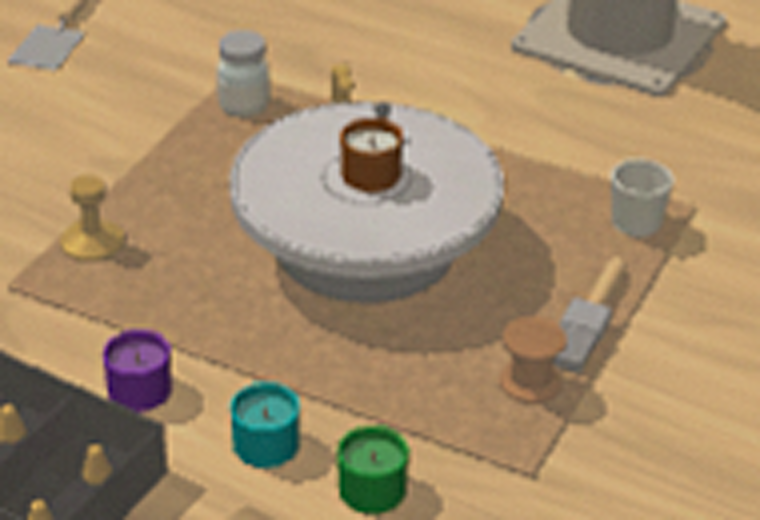

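Candidates (top view): the amber jar at (319,220) is on the disc. The look-alikes are green (266,141), turquoise (299,140) and purple (340,140), all on the bare table. The dark ball of the peg is at (329,243) and the brass nib tip is near (349,252). Next I measure positions.

```bash
cat >> h.py <<'E'
def peg_ang(im,c,prev=None):
    # dark blob search on ring of 80mm at ball height z~126
    g=im['color'].astype(int)
    best=[]
    for a in np.radians(np.arange(0,360,1)):
        u,v=proj(im,[c[0]+80*np.cos(a),c[1]+80*np.sin(a),124]); 
        best.append(g[int(round(v))-1:int(round(v))+2,int(round(u))-1:int(round(u))+2].max(2).mean())
    return np.array(best)
E
python3 - <<'E'
from h import *
im=get_image('top'); g=cv2.cvtColor(im['color'],cv2.COLOR_RGB2HSV)
# disc: grey-white
m=((g[...,1]<30)&(g[...,2]>150)).astype(np.uint8)
m[:150]=0;m[300:]=0;m[:,:265]=0;m[:,375:]=0
cs,_=cv2.findContours(m,cv2.RETR_EXTERNAL,cv2.CHAIN_APPROX_NONE)
c=max(cs,key=cv2.contourArea); hull=cv2.convexHull(c)
P=np.array([onz(im,*p[0],96)[:2] for p in c.astype(float)])
A=np.c_[2*P,np.ones(len(P))];
w=np.ones(len(P),bool)
for _ in range(5):
    s=np.linalg.lstsq(A[w],(P[w]**2).sum(1),rcond=None)[0];r=np.sqrt(s[2]+s[:2]@s[:2]);e=np.hypot(*(P-s[:2]).T)-r;w=abs(e)<2.5
print('axis',s[:2],'r',r,w.mean())
C=s[:2]
b=peg_ang(im,C);i=np.where(b<b.min()+25)[0];print('peg deg',i,b[i])
# peg centroid
gray=im['color'].max(2);ys,xs=np.where(gray[236:250,320:340]<90);print(xs.mean()+320,ys.mean()+236,len(xs));p=onz(im,xs.mean()+320,ys.mean()+236,126);d=p[:2]-C;print(p,np.hypot(*d),np.degrees(np.arctan2(d[1],d[0])))
# brass pointer
y=((g[...,0]>15)&(g[...,0]<30)&(g[...,1]>150)&(g[...,2]>130))
ys,xs=np.where(y[245:275,335:375]);xs=xs+335;ys=ys+245;print(len(xs))
Q=np.array([onz(im,u,v,116)[:2] for u,v in zip(xs,ys)])-C
rr=np.hypot(*Q.T);aa=np.degrees(np.arctan2(Q[:,1],Q[:,0]))
for k in np.argsort(rr):print(xs[k],ys[k],rr[k].round(0),aa[k].round(1))
E
```

```text
axis [533.10122146 -46.93987152] r 134.3514496437372 0.5657894736842105
peg deg [194 195 196 197 198 199 200 201 202 203] [81.         81.         81.         78.44444444 78.44444444 73.66666667
 73.66666667 73.66666667 92.77777778 92.77777778]
328.2 242.4 20
[460.60489666 -71.52246143 126.        ] 76.55077293065492 -161.26885002920253
70
348 252 134.0 -139.6
349 252 137.0 -138.6
348 253 137.0 -140.5
350 252 139.0 -137.6
349 253 139.0 -139.5
348 254 139.0 -141.3
351 252 141.0 -136.7
350 253 141.0 -138.5
349 254 141.0 -140.3
348 255 142.0 -142.1
352 252 143.0 -135.7
351 253 143.0 -137.6
350 254 143.0 -139.4
349 255 144.0 -141.1
348 256 144.0 -142.9
352 253 145.0 -136.6
351 254 145.0 -138.4
350 255 146.0 -140.2
349 256 146.0 -141.9
352 254 148.0 -137.5
351 255 148.0 -139.3
350 256 148.0 -141.0
353 254 150.0 -136.6
352 255 150.0 -138.3
351 256 150.0 -140.1
350 257 151.0 -141.8
353 255 152.0 -137.5
352 256 152.0 -139.2
351 257 153.0 -140.8
353 256 154.0 -138.3
352 257 155.0 -139.9
351 258 155.0 -141.6
354 256 156.0 -137.4
353 257 157.0 -139.1
352 258 157.0 -140.7
354 257 159.0 -138.2
353 258 159.0 -139.8
352 259 159.0 -141.4
355 257 161.0 -137.4
354 258 161.0 -139.0
353 259 161.0 -140.6
355 258 163.0 -138.1
354 259 163.0 -139.7
353 260 164.0 -141.3
355 259 165.0 -138.9
354 260 166.0 -140.4
356 259 168.0 -138.1
355 260 168.0 -139.6
354 261 168.0 -141.1
357 259 170.0 -137.3
356 260 170.0 -138.8
355 261 170.0 -140.3
354 262 171.0 -141.8
357 260 172.0 -138.0
356 261 172.0 -139.5
355 262 173.0 -141.0
354 263 173.0 -142.5
358 260 174.0 -137.3
357 261 174.0 -138.7
356 262 175.0 -140.2
355 263 175.0 -141.7
358 261 176.0 -138.0
357 262 177.0 -139.4
356 263 177.0 -140.9
355 264 177.0 -142.3
359 261 179.0 -137.2
358 262 179.0 -138.7
357 263 179.0 -140.1
356 264 179.0 -141.5
359 262 181.0 -137.9
```

```bash
python3 - <<'E'
from h import *
from scipy.optimize import least_squares
im=get_image('top'); img=cv2.GaussianBlur(im['color'],(3,3),0); g=cv2.cvtColor(img,cv2.COLOR_RGB2HSV).astype(float)
C=np.array([533.1,-46.9])
pts=[]
for a in np.radians(np.arange(0,360,3)):
    if abs(np.degrees(a)-220)<14: continue
    rs=np.arange(125,155,.5); s=[]
    for r in rs:
        u,v=proj(im,[C[0]+r*np.cos(a),C[1]+r*np.sin(a),96]); s.append(cv2.getRectSubPix(g[...,1].astype(np.float32),(1,1),(float(u),float(v)))[0,0])
    s=np.array(s); k=np.where(s>70)[0]
    if len(k): pts.append(C+rs[k[0]]*np.array([np.cos(a),np.sin(a)]))
P=np.array(pts)
r=least_squares(lambda q:np.hypot(P[:,0]-q[0],P[:,1]-q[1])-q[2],[*C,140],loss='soft_l1');print(r.x,np.abs(r.fun).mean(),len(P))
# jar centre top: rim z=146
m=((g[...,0]<16)&(g[...,1]>140)&(g[...,2]>40)).astype(np.uint8);m[:205]=0;m[236:]=0;m[:,:300]=0;m[:,340:]=0
c=np.vstack([x for x in cv2.findContours(m,0,1)[0]]);(u,v),_,_=cv2.fitEllipse(cv2.convexHull(c));print('jar',u,v,onz(im,u,v,146))
# scene
im=get_image('scene');img=im['color']; g=cv2.cvtColor(img,cv2.COLOR_RGB2HSV)
for a in (199,): print(proj(im,[533+80*np.cos(np.radians(a)),-47+80*np.sin(np.radians(a)),126]))
gr=img.max(2);ys,xs=np.where(gr[172:182,325:336]<90);u,v=xs.mean()+325,ys.mean()+172;print(u,v,len(xs),onz(im,u,v,126))
E
python3 - <<'E'
import cv2
s=cv2.imread('pics/scene0.png');cv2.imwrite('pics/scd.png',cv2.resize(s[155:230,280:370],None,fx=8,fy=8,interpolation=cv2.INTER_NEAREST))
E
```

```text
[535.34726275 -45.76112652 140.03671687] 0.30849608590879984 111Traceback (most recent call last):
  File "<stdin>", line 17, in <module>
cv2.error: OpenCV(4.12.0) /io/opencv/modules/imgproc/src/shapedescr.cpp:361: error: (-201:Incorrect size of input array) There should be at least 5 points to fit the ellipse in function 'fitEllipseNoDirect'
```

View pics/scd.png

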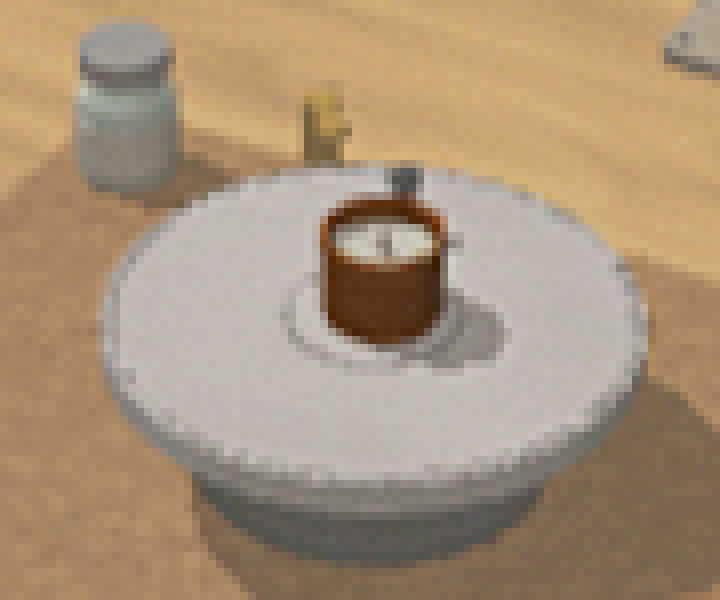

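Run:
```python
from h import *
im=get_image('top'); C=np.array([535.35,-45.76])
g=cv2.cvtColor(im['color'],cv2.COLOR_RGB2HSV).astype(int)
y=((g[...,0]>12)&(g[...,0]<32)&(g[...,1]>150)&(g[...,2]>110))
ys,xs=np.where(y[245:275,335:375]);xs=xs+335;ys=ys+245
Q=np.array([onz(im,u,v,114)[:2] for u,v in zip(xs,ys)])-C
rr=np.hypot(*Q.T);aa=np.degrees(np.arctan2(Q[:,1],Q[:,0]))
print(rr.min(),rr.max())
for lo,hi in((135,150),(150,165),(165,180),(180,190)):
    k=(rr>=lo)&(rr<hi);print(lo,k.sum(),aa[k].mean(),aa[k].min(),aa[k].max())
# peg: darkness-weighted centroid
gr=im['color'].max(2).astype(float)[237:250,322:337]; w=np.clip(110-gr,0,None); Y,X=np.mgrid[237:250,322:337]
u,v=(w*X).sum()/w.sum(),(w*Y).sum()/w.sum();p=onz(im,u,v,126)[:2]-C;print(u,v,np.hypot(*p),np.degrees(np.arctan2(p[1],p[0])))
a=np.radians(-139.5);print('mark px',proj(im,[C[0]+80*np.cos(a),C[1]+80*np.sin(a),126]))
print(gr.astype(int))
```

```text
136.86384899576163 183.3341910347004
135 21 -139.65408677032252 -144.00204045325415 -135.93275441363474
150 21 -139.54149681657387 -141.85753358654668 -136.7829130273843
165 24 -139.9006741345821 -142.55863052658825 -137.39344459123507
180 5 -139.19763667343284 -141.61046308596656 -137.3569725302798
328.08170731707315 242.49756097560976 79.2283445232496 -161.3129399423903
mark px [336.41743876 237.95608425]
[[192 192 191 193 192 192 195 193 195 189 194 191 190 193 192]
 [190 191 192 193 193 191 192 193 190 192 193 191 192 192 192]
 [192 192 194 191 190 193 190 190 192 193 192 193 192 192 192]
 [191 194 189 189 191 133  81  71 122 185 192 191 191 187 191]
 [131 184 190 191 106  67  72  76  75 118 181 190 190 194 191]
 [128 129 184 191  88  61  74  89  80 122 186 193 193 192 192]
 [128 128 131 133  62  60  71  75  75 118 186 193 190 192 191]
 [129 129 127 127  88  57  60  69  68 143 185 194 193 193 193]
 [128 128 127 128 129 117  85 116 182 190 192 195 192 192 192]
 [129 181 187 189 191 190 187 191 191 193 192 191 191 190 190]
 [191 191 189 193 193 191 194 193 193 193 189 192 191 191 191]
 [190 192 190 192 193 193 189 189 190 190 192 191 192 190 192]
 [192 190 188 189 191 190 190 188 189 189 190 189 189 189 191]]
```

servo_tool(
  increments=[
    {"dx":1.5,"dy":-3.3,"az":-0.09,"claw":1},
    {"dx":3,"dy":-6.6,"az":-0.18,"claw":1},
    {"dx":4.5,"dy":-9.9,"az":-0.27,"claw":1},
    {"dx":6,"dy":-13.2,"az":-0.36,"claw":1},
    {"dx":7.5,"dy":-16.5,"az":-0.45,"claw":1},
    {"dx":9,"dy":-19.8,"az":-0.54,"claw":1},
    {"dx":10.5,"dy":-23.1,"az":-0.63,"claw":1},
    {"dx":12,"dy":-26.4,"az":-0.72,"claw":1},
  ],
)

```text
invalid input at $.increments[0]: expected keys dx, dy, dz, ax, ay, az, claw
```

servo_tool(
  increments=[
    {"dx":1.5,"dy":-3.3,"dz":0,"ax":0,"ay":0,"az":-0.09,"claw":1},
    {"dx":3,"dy":-6.6,"dz":0,"ax":0,"ay":0,"az":-0.18,"claw":1},
    {"dx":4.5,"dy":-9.9,"dz":0,"ax":0,"ay":0,"az":-0.27,"claw":1},
    {"dx":6,"dy":-13.2,"dz":0,"ax":0,"ay":0,"az":-0.36,"claw":1},
    {"dx":7.5,"dy":-16.5,"dz":0,"ax":0,"ay":0,"az":-0.45,"claw":1},
    {"dx":9,"dy":-19.8,"dz":0,"ax":0,"ay":0,"az":-0.54,"claw":1},
    {"dx":10.5,"dy":-23.1,"dz":0,"ax":0,"ay":0,"az":-0.63,"claw":1},
    {"dx":12,"dy":-26.4,"dz":0,"ax":0,"ay":0,"az":-0.72,"claw":1},
  ],
)

```text
clock: 0.92
eef_pos: [384.7, 328.3, 231.5]
tool_rot: [-1.57, 0.0, -1.143]
force: [0.3, 0.8, -0.3]
width: -0.4
```

servo_tool(
  increments=[
    {"dx":1.5,"dy":-3.3,"dz":0,"ax":0,"ay":0,"az":-0.06,"claw":1},
    {"dx":3,"dy":-6.6,"dz":0,"ax":0,"ay":0,"az":-0.12,"claw":1},
    {"dx":4.5,"dy":-9.9,"dz":0,"ax":0,"ay":0,"az":-0.18,"claw":1},
    {"dx":6,"dy":-13.2,"dz":-1,"ax":0,"ay":0,"az":-0.24,"claw":1},
    {"dx":7.5,"dy":-16.5,"dz":-3,"ax":0,"ay":0,"az":-0.3,"claw":1},
    {"dx":9,"dy":-19.8,"dz":-5,"ax":0,"ay":0,"az":-0.36,"claw":1},
    {"dx":10.5,"dy":-23.1,"dz":-7.5,"ax":0,"ay":0,"az":-0.41,"claw":1},
    {"dx":12,"dy":-26.4,"dz":-10,"ax":0,"ay":0,"az":-0.43,"claw":1},
  ],
)

```text
clock: 1.58
eef_pos: [503.5, 68.0, 133.3]
tool_rot: [-1.57, 0.0, -1.571]
force: [0.8, 0.6, -0.1]
width: 0.1
```

servo_tool(
  increments=[
    {"dx":0,"dy":0,"dz":-2,"ax":0,"ay":0,"az":0,"claw":1},
    {"dx":0,"dy":0,"dz":-3,"ax":0,"ay":0,"az":0,"claw":1},
    {"dx":0,"dy":0,"dz":-3,"ax":0,"ay":0,"az":0,"claw":1},
    {"dx":0,"dy":0,"dz":-3,"ax":0,"ay":0,"az":0,"claw":1},
  ],
)

```text
clock: 1.92
eef_pos: [502.2, 70.8, 104.0]
tool_rot: [-1.572, 0.001, -1.567]
force: [-0.4, 0.8, 1.0]
width: 0.1
```

Run:
```python
from h import *
snap('top','t1.png');snap('scene','s1.png');s=read_state();print(s['eef_pos'],s['force'],s['qpos'])
```

```text
[503.10960367  71.03373218 105.03271754] [0.01473072 0.23735581 0.34899341] [-0.37334918  0.63779697  0.26618772  2.03077956 -0.32756002  0.51131773
  0.13468556]
```

View pics/t1.png

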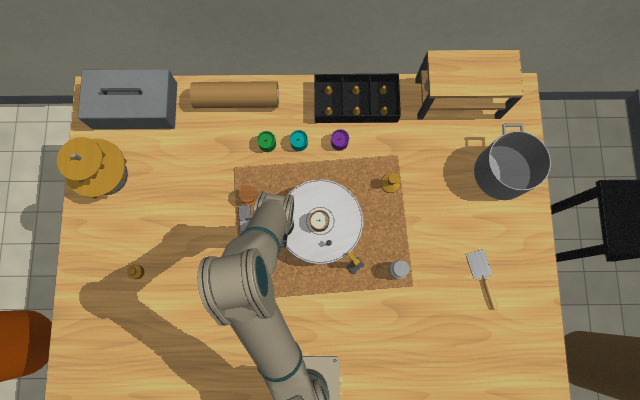

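View pics/s1.png

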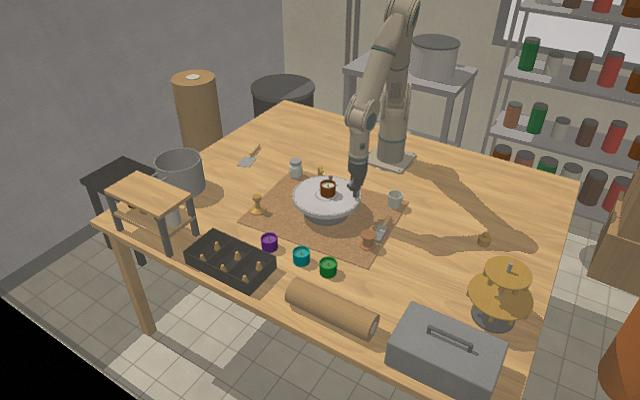

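The hand is over the left ring, and the peg (328,242) and pointer (352,257) stay visible. I'll touch lightly to find the contact height.

servo_tool(
  increments=[
    {"dx":0,"dy":0,"dz":-0.4,"ax":0,"ay":0,"az":0,"claw":1},
    {"dx":0,"dy":0,"dz":-0.6,"ax":0,"ay":0,"az":0,"claw":1},
    {"dx":0,"dy":0,"dz":-0.6,"ax":0,"ay":0,"az":0,"claw":1},
  ],
)

```text
clock: 2.27
eef_pos: [502.6, 70.1, 98.2]
tool_rot: [-1.57, 0.0, -1.568]
force: [0.5, -1.2, -0.1]
width: 0.0
```

servo_tool(
  increments=[
    {"dx":0,"dy":0,"dz":-0.3,"ax":0,"ay":0,"az":0,"claw":1},
    {"dx":0,"dy":0,"dz":-0.3,"ax":0,"ay":0,"az":0,"claw":1},
  ],
)

```text
clock: 2.43
eef_pos: [504.3, 70.1, 96.1]
tool_rot: [-1.567, 0.001, -1.569]
force: [-0.9, 1.1, 9.8]
width: 0.1
```

servo_tool(
  increments=[
    {"dx":0,"dy":0,"dz":3,"ax":0,"ay":0,"az":0,"claw":1},
    {"dx":-1,"dy":-1,"dz":6.5,"ax":0,"ay":0,"az":0,"claw":1},
    {"dx":-2,"dy":-4,"dz":6.5,"ax":0,"ay":0,"az":0,"claw":1},
    {"dx":-3.5,"dy":-8,"dz":6.5,"ax":0,"ay":0,"az":0,"claw":1},
    {"dx":-3.5,"dy":-11.5,"dz":6.5,"ax":0,"ay":0,"az":0,"claw":1},
    {"dx":-3.5,"dy":-15,"dz":6.5,"ax":0,"ay":0,"az":0,"claw":1},
    {"dx":-3.5,"dy":-17,"dz":6.5,"ax":0,"ay":0,"az":0,"claw":1},
    {"dx":-3.5,"dy":-17,"dz":6.5,"ax":0,"ay":0,"az":0,"claw":1},
  ],
)

```text
clock: 3.1
eef_pos: [467.6, -106.4, 160.5]
tool_rot: [-1.569, -0.003, -1.577]
force: [0.4, -0.4, -0.6]
width: -0.1
```

Run:
```python
from h import *
snap('top','t2.png');snap('scene','s2.png');s=read_state();print(s['eef_pos'],s['force'],s['qpos'])
t=cv2.imread('pics/top0.png')
t=cv2.imread('pics/s2.png');cv2.imwrite('pics/s2c.png',cv2.resize(t[110:240,250:410],None,fx=4,fy=4,interpolation=cv2.INTER_CUBIC))
```

```text
[ 467.55021536 -101.08119035  160.02121134] [ 0.2504708  -0.47183073  0.06441166] [-0.05365842  0.51312622  0.29810073  2.06470085 -0.25933016  0.59857569
  0.42359529]
```

View pics/s2c.png

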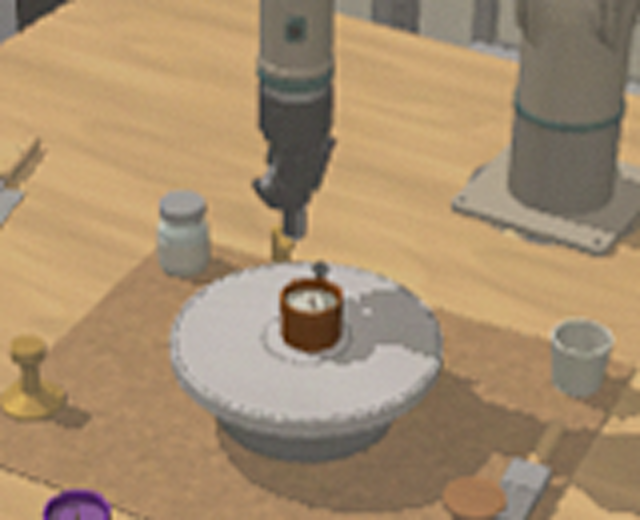

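View pics/t2.png

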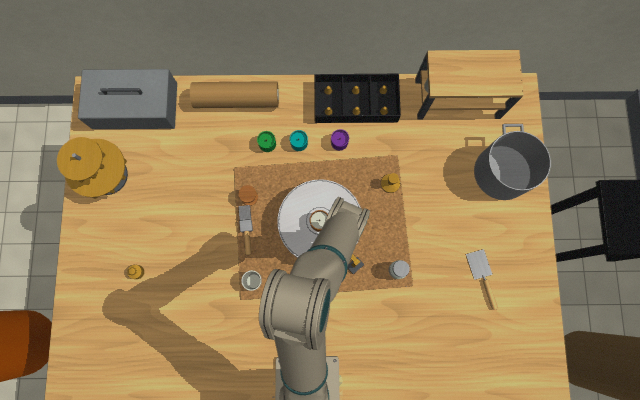

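servo_tool(
  increments=[
    {"dx":0,"dy":0,"dz":-2.5,"ax":0,"ay":0,"az":0,"claw":1},
    {"dx":0,"dy":0,"dz":-5.1,"ax":0,"ay":0,"az":0,"claw":1},
    {"dx":0,"dy":0.2,"dz":-5.1,"ax":0,"ay":0,"az":0,"claw":1},
    {"dx":0,"dy":0.5,"dz":-5.1,"ax":0,"ay":0,"az":0,"claw":1},
    {"dx":0,"dy":0.7,"dz":-5.1,"ax":0,"ay":0,"az":0,"claw":1},
    {"dx":0,"dy":0.7,"dz":-5.1,"ax":0,"ay":0,"az":0,"claw":1},
  ],
)

```text
clock: 3.7
eef_pos: [468.6, -92.4, 110.1]
tool_rot: [-1.569, 0.0, -1.567]
force: [-0.1, 0.6, 0.8]
width: 0.3
```

Run:
```python
from h import *
s=read_state();print(s['eef_pos'],s['force'])
snap('scene','s3.png')
t=cv2.imread('pics/s3.png');cv2.imwrite('pics/s3c.png',cv2.resize(t[130:230,270:390],None,fx=6,fy=6,interpolation=cv2.INTER_CUBIC))
```

```text
[468.58262089 -92.39016107 110.08125673] [-0.06322955  0.6350429   0.83061313]
```

View pics/s3c.png

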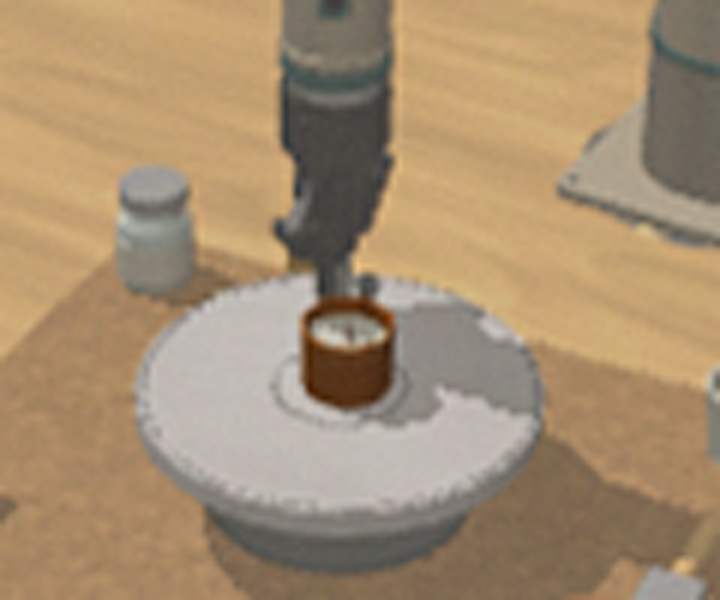

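The finger stands next to the peg ball, almost touching it and on the pointer side. Flicking clockwise now.

servo_tool(
  increments=[
    {"dx":-0.2,"dy":0.25,"dz":0,"ax":0,"ay":0,"az":0,"claw":1},
    {"dx":-0.6,"dy":0.95,"dz":0,"ax":0,"ay":0,"az":0,"claw":1},
    {"dx":-1.15,"dy":2.25,"dz":0,"ax":0,"ay":0,"az":0,"claw":1},
    {"dx":-1.4,"dy":4.2,"dz":0,"ax":0,"ay":0,"az":0,"claw":1},
    {"dx":-1.0,"dy":6.2,"dz":0,"ax":0,"ay":0,"az":0,"claw":1},
    {"dx":-1.2,"dy":6.7,"dz":0,"ax":0,"ay":0,"az":0,"claw":1},
    {"dx":-2.5,"dy":6.9,"dz":2,"ax":0,"ay":0,"az":0,"claw":1},
    {"dx":-3,"dy":7,"dz":5,"ax":0,"ay":0,"az":0,"claw":1},
  ],
)

```text
clock: 4.42
eef_pos: [433.9, -22.7, 157.7]
tool_rot: [-1.578, 0.0, -1.567]
force: [0.8, -0.3, -0.3]
width: 0.2
```

Run:
```python
from h import *
s=read_state();print(s['eef_pos'],s['force'],s['clock'])
for i in range(2):
    snap('top',f'f{i}.png');print(read_state()['clock'])
a=[cv2.imread(f'pics/f{i}.png')[165:275,255:385] for i in (0,1)];cv2.imwrite('pics/fc.png',cv2.resize(np.hstack(a),None,fx=3,fy=3,interpolation=cv2.INTER_CUBIC))
```

```text
[433.8520605  -22.67138415 157.7286029 ] [ 0.83121024 -0.31288328 -0.26788387] 4.4167
4.4667
4.5167
```

View pics/fc.png

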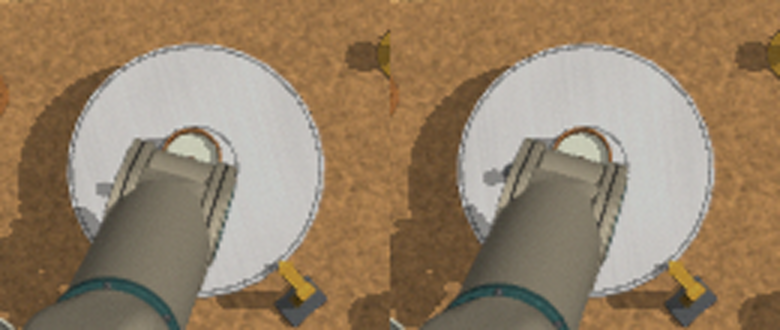

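servo_tool(
  increments=[
    {"dx":0,"dy":2.5,"dz":0,"ax":0,"ay":0,"az":0,"claw":1},
    {"dx":1.5,"dy":5,"dz":0,"ax":0,"ay":0,"az":0,"claw":1},
    {"dx":3.5,"dy":7.5,"dz":0,"ax":0,"ay":0,"az":0,"claw":1},
    {"dx":5.5,"dy":9.4,"dz":0,"ax":0,"ay":0,"az":0,"claw":1},
    {"dx":6.5,"dy":9.4,"dz":-1.5,"ax":0,"ay":0,"az":0,"claw":1},
    {"dx":6.5,"dy":9.4,"dz":-4,"ax":0,"ay":0,"az":0,"claw":1},
    {"dx":6.5,"dy":9.4,"dz":-5.2,"ax":0,"ay":0,"az":0,"claw":1},
    {"dx":6.5,"dy":9.4,"dz":-5.2,"ax":0,"ay":0,"az":0,"claw":1},
  ],
)

```text
clock: 5.18
eef_pos: [500.6, 70.1, 104.4]
tool_rot: [-1.576, -0.001, -1.569]
force: [-0.1, 0.1, 0.2]
width: -0.3
```

```bash
cat >> h.py <<'E'
C=np.array([535.35,-45.76])
def peg(im):
    Y,X=np.mgrid[0:400,0:640]; m=im['color'].max(2).astype(float)
    w=np.clip(110-m,0,None)
    F=f(im)
    # ring mask at z=126
    ring=np.zeros((400,640),np.uint8)
    pts=lambda r:np.array([proj(im,[C[0]+r*np.cos(a),C[1]+r*np.sin(a),126]) for a in np.linspace(0,2*np.pi,90)]).round().astype(np.int32)
    cv2.fillPoly(ring,[pts(94)],1);cv2.fillPoly(ring,[pts(64)],0)
    b=((w>0)&(ring>0)).astype(np.uint8)
    n,l,st,ce=cv2.connectedComponentsWithStats(b)
    out=[]
    for i in range(1,n):
        if st[i,4]<10: continue
        k=l==i;u,v=(w*X)[k].sum()/w[k].sum(),(w*Y)[k].sum()/w[k].sum();p=onz(im,u,v,126)[:2]-C
        out.append((int(st[i,4]),round(float(np.hypot(*p)),1),round(float(np.degrees(np.arctan2(p[1],p[0])))%360,1)))
    return out
def watch(n,tag):
    for i in range(n):
        t=read_state()['clock'];im=snap('top',f'{tag}{i}.png');print(round(t,3),peg(im))
E
python3 - <<'E'
from h import *
s=read_state();print(s['eef_pos'],s['force'],s['clock'])
watch(4,'g')
E
```

```text
[500.59340853  70.10890644 104.42372579] [-0.07108843  0.13370048  0.19950919] 5.1833
5.183 [(24, 78.0, 324.4), (49, 89.3, 89.4)]
5.233 [(25, 78.3, 315.7), (50, 89.2, 89.0)]
5.283 [(25, 78.1, 306.7), (52, 89.3, 89.0)]
5.333 [(26, 78.3, 297.8), (51, 89.3, 89.1)]
```

View pics/g3.png

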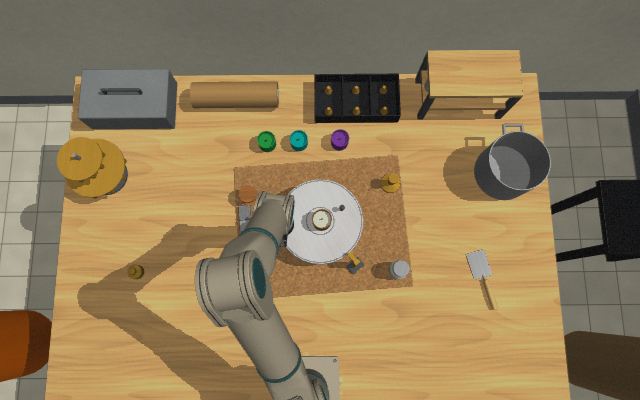

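servo_tool(
  increments=[
    {"dx":0.2,"dy":0,"dz":-0.3,"ax":0,"ay":0,"az":0,"claw":1},
    {"dx":0.2,"dy":0,"dz":-0.4,"ax":0,"ay":0,"az":0,"claw":1},
    {"dx":0.2,"dy":0,"dz":-0.4,"ax":0,"ay":0,"az":0,"claw":1},
    {"dx":0.2,"dy":0,"dz":-0.4,"ax":0,"ay":0,"az":0,"claw":1},
    {"dx":0.2,"dy":0,"dz":-0.4,"ax":0,"ay":0,"az":0,"claw":1},
    {"dx":0.2,"dy":0,"dz":-0.4,"ax":0,"ay":0,"az":0,"claw":1},
    {"dx":0.2,"dy":0,"dz":-0.4,"ax":0,"ay":0,"az":0,"claw":1},
    {"dx":0.2,"dy":0,"dz":-0.4,"ax":0,"ay":0,"az":0,"claw":1},
  ],
)

```text
clock: 6.05
eef_pos: [504.7, 70.4, 103.0]
tool_rot: [-1.571, 0.0, -1.569]
force: [0.0, -0.7, -0.1]
width: 0.1
```

Run:
```python
from h import *
s=read_state();print(s['eef_pos'],s['force'],s['clock'])
watch(2,'k')
```

```text
[504.69030159  70.41271204 103.01043608] [ 0.03119637 -0.6646145  -0.14850991] 6.05
6.05 [(48, 89.6, 89.1), (23, 79.9, 177.8)]
6.1 [(48, 89.5, 89.1), (25, 80.4, 169.9)]
```

servo_tool(
  increments=[
    {"dx":0,"dy":0,"dz":0,"ax":0,"ay":0,"az":0,"claw":1},
    {"dx":0,"dy":0,"dz":0,"ax":0,"ay":0,"az":0,"claw":1},
    {"dx":0,"dy":0,"dz":0,"ax":0,"ay":0,"az":0,"claw":1},
    {"dx":0,"dy":0,"dz":0,"ax":0,"ay":0,"az":0,"claw":1},
    {"dx":0,"dy":0,"dz":0,"ax":0,"ay":0,"az":0,"claw":1},
    {"dx":0,"dy":0,"dz":0,"ax":0,"ay":0,"az":0,"claw":1},
    {"dx":0,"dy":0,"dz":0,"ax":0,"ay":0,"az":0,"claw":1},
    {"dx":0,"dy":0,"dz":0,"ax":0,"ay":0,"az":0,"claw":1},
  ],
)

```text
clock: 6.82
eef_pos: [504.7, 70.4, 103.0]
tool_rot: [-1.571, 0.0, -1.569]
force: [0.2, 0.3, -0.5]
width: -0.2
```

Run:
```python
from h import *
s=read_state();print(s['eef_pos'],s['force'],s['clock'])
watch(2,'l')
```

```text
[504.71441393  70.39248584 103.0072203 ] [ 0.18551185  0.32633064 -0.54547547] 6.8167
6.817 [(26, 79.4, 62.1), (49, 89.5, 88.5)]
6.867 [(25, 79.4, 54.8), (49, 89.5, 88.8)]
```

servo_tool(
  increments=[
    {"dx":0,"dy":0,"dz":-0.2,"ax":0,"ay":0,"az":0,"claw":1},
    {"dx":0,"dy":0,"dz":-0.4,"ax":0,"ay":0,"az":0,"claw":1},
    {"dx":0,"dy":0,"dz":-0.4,"ax":0,"ay":0,"az":0,"claw":1},
    {"dx":0,"dy":0,"dz":-0.4,"ax":0,"ay":0,"az":0,"claw":1},
    {"dx":0,"dy":0,"dz":-0.4,"ax":0,"ay":0,"az":0,"claw":1},
    {"dx":0,"dy":0,"dz":-0.4,"ax":0,"ay":0,"az":0,"claw":1},
    {"dx":0,"dy":0,"dz":-0.4,"ax":0,"ay":0,"az":0,"claw":1},
    {"dx":0,"dy":0,"dz":-0.4,"ax":0,"ay":0,"az":0,"claw":1},
  ],
)

```text
clock: 7.58
eef_pos: [504.8, 70.4, 99.0]
tool_rot: [-1.571, 0.0, -1.569]
force: [-0.4, -0.1, -0.3]
width: -0.0
```

Run:
```python
from h import *
s=read_state();print(s['eef_pos'],s['force'],s['clock'])
watch(2,'m')
```

```text
[504.75264546  70.41934872  99.04625583] [-0.36856218 -0.1210986  -0.28885234] 7.5833
7.583 [(24, 78.0, 313.9), (52, 89.3, 88.9)]
7.633 [(26, 78.2, 307.4), (52, 89.3, 88.8)]
```

servo_tool(
  increments=[
    {"dx":0,"dy":0,"dz":0,"ax":0,"ay":0,"az":0,"claw":1},
    {"dx":0,"dy":0,"dz":0,"ax":0,"ay":0,"az":0,"claw":1},
    {"dx":0,"dy":0,"dz":0,"ax":0,"ay":0,"az":0,"claw":1},
    {"dx":0,"dy":0,"dz":0,"ax":0,"ay":0,"az":0,"claw":1},
    {"dx":0,"dy":0,"dz":0,"ax":0,"ay":0,"az":0,"claw":1},
    {"dx":0,"dy":0,"dz":0,"ax":0,"ay":0,"az":0,"claw":1},
    {"dx":0,"dy":0,"dz":0,"ax":0,"ay":0,"az":0,"claw":1},
    {"dx":0,"dy":0,"dz":0,"ax":0,"ay":0,"az":0,"claw":1},
  ],
)

```text
clock: 8.35
eef_pos: [504.7, 70.4, 99.0]
tool_rot: [-1.571, 0.0, -1.569]
force: [-1.1, 0.1, -1.1]
width: -0.5
```

Run:
```python
from h import *
s=read_state();print(s['eef_pos'],s['force'],s['clock'])
watch(2,'n')
```

```text
[504.68407089  70.36454905  98.99097082] [-1.14255555  0.0598752  -1.12640784] 8.35
8.35 [(52, 89.3, 88.9), (23, 79.7, 215.9)]
8.4 [(52, 89.3, 89.0), (25, 79.1, 210.2)]
```

servo_tool(
  increments=[
    {"dx":0,"dy":0,"dz":0,"ax":0,"ay":0,"az":0,"claw":1},
    {"dx":0,"dy":0,"dz":0,"ax":0,"ay":0,"az":0,"claw":1},
    {"dx":0,"dy":0,"dz":0,"ax":0,"ay":0,"az":0,"claw":1},
    {"dx":0,"dy":0,"dz":0,"ax":0,"ay":0,"az":0,"claw":1},
    {"dx":0,"dy":0,"dz":0,"ax":0,"ay":0,"az":0,"claw":1},
    {"dx":0,"dy":0,"dz":0,"ax":0,"ay":0,"az":0,"claw":1},
    {"dx":0,"dy":0,"dz":0,"ax":0,"ay":0,"az":0,"claw":1},
    {"dx":0,"dy":0,"dz":0,"ax":0,"ay":0,"az":0,"claw":1},
  ],
)

```text
clock: 9.12
eef_pos: [504.7, 70.4, 99.0]
tool_rot: [-1.571, 0.0, -1.569]
force: [-0.4, 0.7, 0.6]
width: -0.0
```

Run:
```python
from h import *
watch(2,'o')
```

```text
9.117 [(52, 89.3, 88.9), (24, 80.7, 128.5)]
9.167 [(52, 89.3, 88.9), (24, 80.5, 123.1)]
```

servo_tool(
  increments=[
    {"dx":0,"dy":0,"dz":0,"ax":0,"ay":0,"az":0,"claw":1},
    {"dx":0,"dy":0,"dz":0,"ax":0,"ay":0,"az":0,"claw":1},
    {"dx":0,"dy":0,"dz":0,"ax":0,"ay":0,"az":0,"claw":1},
    {"dx":0,"dy":0,"dz":0,"ax":0,"ay":0,"az":0,"claw":1},
  ],
)

```text
clock: 9.55
eef_pos: [504.7, 70.4, 99.0]
tool_rot: [-1.571, 0.0, -1.569]
force: [-0.0, -0.7, -0.2]
width: -0.3
```

Run:
```python
from h import *
watch(2,'p')
```

```text
9.55 [(76, 86.7, 87.0)]
9.6 [(77, 86.5, 85.7)]
```

servo_tool(
  increments=[
    {"dx":0,"dy":0,"dz":0,"ax":0,"ay":0,"az":0,"claw":1},
    {"dx":0,"dy":0,"dz":0,"ax":0,"ay":0,"az":0,"claw":1},
    {"dx":0,"dy":0,"dz":0,"ax":0,"ay":0,"az":0,"claw":1},
    {"dx":0,"dy":0,"dz":0,"ax":0,"ay":0,"az":0,"claw":1},
    {"dx":0,"dy":0,"dz":0,"ax":0,"ay":0,"az":0,"claw":1},
    {"dx":0,"dy":0,"dz":0,"ax":0,"ay":0,"az":0,"claw":1},
    {"dx":0,"dy":0,"dz":0,"ax":0,"ay":0,"az":0,"claw":1},
    {"dx":0,"dy":0,"dz":0,"ax":0,"ay":0,"az":0,"claw":1},
  ],
)

```text
clock: 10.32
eef_pos: [504.7, 70.4, 99.0]
tool_rot: [-1.571, 0.0, -1.569]
force: [0.8, 0.8, -0.2]
width: 0.1
```

Run:
```python
from h import *
watch(1,'q')
```

```text
10.317 [(28, 78.4, 7.9), (51, 89.3, 89.0)]
```

servo_tool(
  increments=[
    {"dx":0,"dy":0,"dz":0,"ax":0,"ay":0,"az":0,"claw":1},
    {"dx":0,"dy":0,"dz":0,"ax":0,"ay":0,"az":0,"claw":1},
    {"dx":0,"dy":0,"dz":0,"ax":0,"ay":0,"az":0,"claw":1},
    {"dx":0,"dy":0,"dz":0,"ax":0,"ay":0,"az":0,"claw":1},
    {"dx":0,"dy":0,"dz":0,"ax":0,"ay":0,"az":0,"claw":1},
    {"dx":0,"dy":0,"dz":0,"ax":0,"ay":0,"az":0,"claw":1},
    {"dx":0,"dy":0,"dz":0,"ax":0,"ay":0,"az":0,"claw":1},
    {"dx":0,"dy":0,"dz":0,"ax":0,"ay":0,"az":0,"claw":1},
  ],
)

```text
clock: 11.03
eef_pos: [504.7, 70.4, 99.0]
tool_rot: [-1.571, 0.0, -1.569]
force: [-1.1, -0.1, -0.3]
width: 0.2
```

Run:
```python
from h import *
watch(1,'r')
```

```text
11.033 [(25, 78.2, 303.7), (52, 89.3, 88.9)]
```

servo_tool(
  increments=[
    {"dx":0,"dy":0,"dz":0,"ax":0,"ay":0,"az":0,"claw":1},
    {"dx":0,"dy":0,"dz":0,"ax":0,"ay":0,"az":0,"claw":1},
    {"dx":0,"dy":0,"dz":0,"ax":0,"ay":0,"az":0,"claw":1},
    {"dx":0,"dy":0,"dz":0,"ax":0,"ay":0,"az":0,"claw":1},
  ],
)

```text
clock: 11.42
eef_pos: [504.7, 70.4, 99.0]
tool_rot: [-1.571, 0.0, -1.569]
force: [0.3, -0.0, -0.8]
width: -0.0
```

Run:
```python
from h import *
watch(2,'s')
```

```text
11.417 [(52, 89.3, 88.9), (24, 78.8, 272.2)]
11.467 [(51, 89.3, 88.8), (26, 79.0, 268.4)]
```

servo_tool(
  increments=[
    {"dx":0,"dy":0,"dz":-0.1,"ax":0,"ay":0,"az":0,"claw":1},
    {"dx":0,"dy":0,"dz":-0.15,"ax":0,"ay":0,"az":0,"claw":1},
    {"dx":0,"dy":0,"dz":-0.15,"ax":0,"ay":0,"az":0,"claw":1},
    {"dx":0,"dy":0,"dz":-0.15,"ax":0,"ay":0,"az":0,"claw":1},
    {"dx":0,"dy":0,"dz":-0.15,"ax":0,"ay":0,"az":0,"claw":1},
  ],
)

```text
clock: 11.93
eef_pos: [504.7, 70.4, 97.5]
tool_rot: [-1.571, 0.0, -1.569]
force: [-0.9, -0.6, -1.0]
width: 0.0
```

Run:
```python
from h import *
s=read_state();print(s['eef_pos'],s['force'],s['clock'])
watch(1,'u')
```

```text
[504.71025991  70.38098759  97.48542731] [-0.85327771 -0.60814327 -1.00556718] 11.9333
11.933 [(52, 89.2, 88.5), (23, 79.2, 233.0)]
```

servo_tool(
  increments=[
    {"dx":0,"dy":0,"dz":-0.35,"ax":0,"ay":0,"az":0,"claw":1},
    {"dx":0,"dy":0,"dz":-0.35,"ax":0,"ay":0,"az":0,"claw":1},
  ],
)

```text
clock: 12.15
eef_pos: [508.0, 71.1, 96.0]
tool_rot: [-1.564, 0.002, -1.569]
force: [-0.7, 0.5, 17.3]
width: 0.1
```

Run:
```python
from h import *
s=read_state();print(s['eef_pos'],s['force'],s['clock'])
watch(3,'v')
s=read_state();print(s['eef_pos'],s['force'],s['clock'])
t=cv2.imread('pics/v2.png');cv2.imwrite('pics/v2c.png',cv2.resize(t[165:280,265:385],None,fx=5,fy=5,interpolation=cv2.INTER_CUBIC))
```

```text
[508.03622783  71.12943927  95.99306928] [-0.729462    0.4631348  17.32030249] 12.15
12.15 [(49, 89.6, 88.1), (24, 78.7, 224.6)]
12.2 [(49, 89.4, 88.3), (26, 79.0, 224.8)]
12.25 [(49, 89.4, 88.9), (26, 78.9, 225.0)]
[507.43066404  70.95839549  96.01410456] [-0.14357271  1.03219629 15.64985114] 12.3
```

View pics/v2c.png

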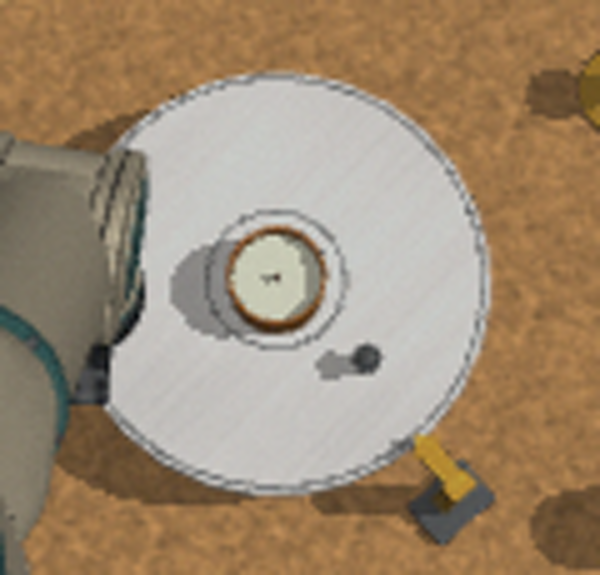

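servo_tool(
  increments=[
    {"dx":0.35,"dy":0.05,"dz":0,"ax":0,"ay":0,"az":0,"claw":1},
    {"dx":0.6,"dy":0.1,"dz":0,"ax":0,"ay":0,"az":0,"claw":1},
    {"dx":0.85,"dy":0.15,"dz":0,"ax":0,"ay":0,"az":0,"claw":1},
    {"dx":1.05,"dy":0.15,"dz":0,"ax":0,"ay":0,"az":0,"claw":1},
    {"dx":1.05,"dy":0.15,"dz":0,"ax":0,"ay":0,"az":0,"claw":1},
    {"dx":1.05,"dy":0.15,"dz":0,"ax":0,"ay":0,"az":0,"claw":1},
    {"dx":1.05,"dy":0.15,"dz":0,"ax":0,"ay":0,"az":0,"claw":1},
  ],
)

```text
clock: 12.88
eef_pos: [517.7, 72.8, 96.0]
tool_rot: [-1.565, 0.002, -1.569]
force: [-0.5, 1.6, 15.6]
width: 0.2
```

Run:
```python
from h import *
s=read_state();print(s['eef_pos'],s['force'],s['clock'])
watch(3,'w')
s=read_state();print(s['eef_pos'],s['force'],s['clock'])
```

```text
[517.65154586  72.8349525   96.0011408 ] [-0.47413033  1.60292232 15.58589633] 12.8833
12.883 [(26, 91.2, 90.7), (24, 79.5, 219.8)]
12.933 [(26, 91.2, 91.0), (24, 79.5, 219.9)]
12.983 [(25, 91.3, 91.0), (24, 79.4, 219.9)]
[517.65982518  72.80420141  96.00097561] [-0.88320725  2.33246998 15.6413118 ] 13.0333
```

Run:
```python
from h import *
im=snap('top','x.png');sc=snap('scene','xs.png');print(peg(im))
gr=im['color'].max(2).astype(int)
for a in(218.4,220.4,222.4):
    r=np.radians(a);X=[C[0]+80*np.cos(r),C[1]+80*np.sin(r),126];print(a,proj(im,X),proj(sc,X))
print(gr[230:247,328:345]);
t=cv2.imread('pics/x.png');a=cv2.resize(t[200:270,290:370],None,fx=7,fy=7,interpolation=cv2.INTER_CUBIC);cv2.imwrite('pics/xc.png',a)
t=cv2.imread('pics/xs.png');a=cv2.resize(t[150:230,275:385],None,fx=7,fy=7,interpolation=cv2.INTER_CUBIC);cv2.imwrite('pics/xsc.png',a)
```

```text
[(25, 91.3, 91.1), (24, 79.5, 219.9)]
218.4 [335.71171401 238.54692649] [323.96775533 177.52802759]
220.4 [336.38434267 237.98479693] [323.30605606 177.57698101]
222.4 [337.0363205  237.39980562] [322.64785426 177.63878884]
[[201 141 141 194 199 199 201 201 200 199 201 199 199 200 198 199 197]
 [154 141 192 199 199 199 200 200 200 197 198 200 199 199 199 197 200]
 [159 194 199 201 199 198 200 200 198 196 197 198 198 201 198 196 202]
 [198 201 198 197 198 200 198 199 201 198 202 199 200 199 197 199 198]
 [199 200 199 200 200 200 200 199 198 202 199 201 197 197 199 199 201]
 [199 197 198 200 198 201 200 134 126 100 155 191 200 198 198 199 197]
 [201 199 200 198 202 197 134  75  74  77  79 188 200 199 201 199 202]
 [150 138 137 136 193 199  92  62  75  90  78 129 191 200 201 201 199]
 [134 134 134 132 136 137  67  61  81  87  84  99 191 199 202 199 201]
 [135 134 129 132 136 134  92  64  71  75  72 153 195 200 200 199 196]
 [133 134 131 135 135 130 132  75  52  58 120 191 200 198 198 199 200]
 [131 135 133 133 188 199 198 199 162 194 195 201 198 199 198 197 198]
 [195 197 199 195 198 198 199 198 199 199 200 200 197 195 198 198 196]
 [197 199 196 197 197 199 199 201 200 199 199 195 195 196 196 199 196]
 [197 197 197 199 199 201 198 200 200 196 197 196 196 194 198 192 198]
 [197 196 198 197 197 199 200 197 198 196 194 196 194 198 195 196 196]
 [197 196 200 198 199 200 194 194 195 195 194 193 196 197 196 199 198]]
```

View pics/xc.png

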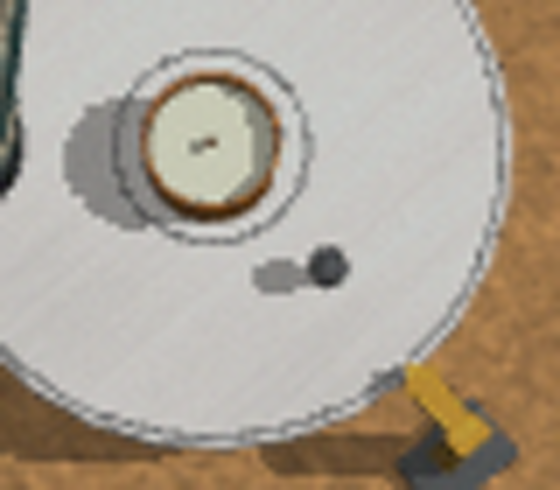

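View pics/xsc.png

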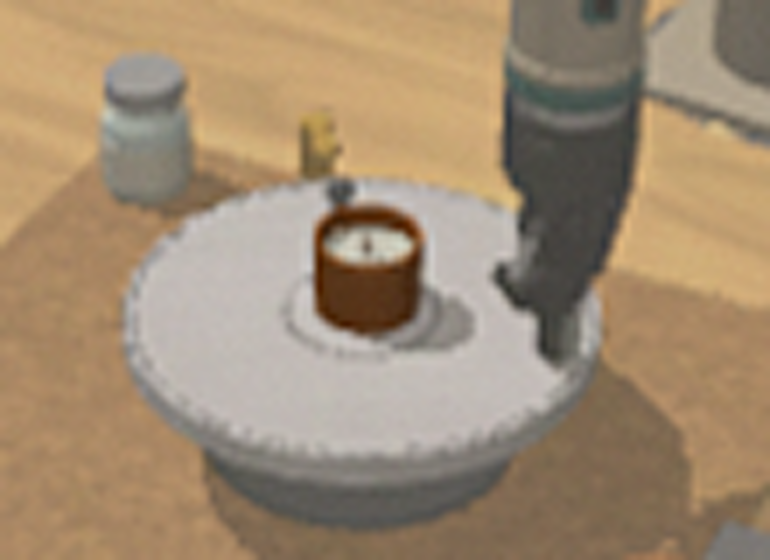

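The peg ball is centred at about (336.4,237.7) in the top view. The mark projects to (336.4,238.0), and the scene view agrees within half a pixel. The finger is pressing with about 15.6 N, so I'm handing in.

Run:
```python
from h import *
s=read_state();print(s['force'],s['clock']);print(finish_job())
```

```text
[ 0.41184068  2.34329489 15.53120011] 13.1333
the job is handed in; nothing more can be done
None
```

I flicked the peg clockwise with the closed fingers, reaching about 3 rad/s. The disc then turned freely for just under three turns, about 18 rad from the start.

With the disc still moving at about 1.2 rad/s, I braked it with a fingertip on the left rim. It stopped about 4.6° short of the pointer, so I nudged it into line by dragging the pressed finger about 10 mm.

- **Alignment:** the last check put the peg at 219.9° and the pointer at 220.4°, a gap of under 1 mm at the peg. The scene view agrees within about half a pixel, but it is too coarse there to tell better than a degree or two.
- **Holding:** the fingertip was still pressing with about 15.5 N when I handed in, at 13.1 s.
- **Jar and bystanders:** the jar stands upright in the middle of the disc. I did not measure the bystanders again; the hand only touched the peg and disc, and nothing looked displaced in the pictures I viewed.

Before the flick I also touched the disc lightly (about 10 N) with the fingertip to find its height.

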